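# Set the roll laminator's speed selector to 5 and start it

## Task

Get the bench laminator running at speed five: with a fingertip, push the selector's lever round clockwise, counting the clicks, until it rests in the notch at the fifth dot after the long OFF bar. Then press the low round run button beside the mushroom-headed stop button fully in and let it spring back. Push the lever lightly, do not grip it, do not press the stop button, and leave everything lying about where it is.

Things in the scene. Friction and masses are not known exactly. Their poses are not given: they have to be found in the camera images.
- laminator: Dark bench laminator, fixed. Its x points away from the operator, y to the operator's left; origin on the bench. Its right end (x -170 to 200, y -360 to -100 mm) is a flat console, panel top 112 mm above the bench: selector towards the back; nearer the operator the run button (left) and stop button (right), 120 mm apart. Left of it (y over -80, x 10 to 200) stand cheeks 190 and a film roll 255 mm high.
- selector (a joint): Selector angle, rad: 0 at the OFF bar, growing clockwise seen from above by 0.5236 (30 degrees) a click: dot 1 at 0.524, dot 5 at 2.618, dot 7 (end stop) at 3.665. A spring plunger holds each notch; about 0.1 N m (2.5 N at the lever) leaves it. Past half-way it snaps ahead into the next notch; left alone it rests in a notch. Starts on OFF or dot 1, 2 or 3.
- selector_axis (a point): Point on the selector's axis at panel height; axes as the laminator's. Round it, on a white disc of 80 mm radius, the scale at 69 mm radius: a long radial bar (OFF), then clockwise seven round dots growing from 9 to 15 mm across, 30 degrees apart. OFF stands 105 degrees counter-clockwise (from above) of the laminator's x axis, dot 5 45 degrees clockwise of it.
- lever_end (a point): On top of the selector's lever, 48 mm from the axis, 34 mm above the panel; turns with it, x out along the lever, z up. The selector is a black knob: a hub of 22 mm radius, 34 mm high, with one lever reaching 58 mm from the axis, 13 mm wide, flanks upright from 8 to 34 mm above the panel, a white line along its top.
- run_top (a point): Centre of the top of the run button: a low plain steel push button, 29 mm across, in a 40 mm collar 5 mm high; its top stands 11 mm above the panel.
- run_button (a joint): How far the run button is pressed in, m: 0 out, 0.005 fully in. Spring-loaded, about 5 N fully in; it springs back.
- stop_top (a point): Centre of the top of the stop button, a black mushroom head 40 mm across whose top stands 36 mm above the panel. Not to be pressed.
- stop_button (a joint): How far the stop button is pressed in, m: 0 out, 0.005 fully in.
- mount_board: Bystander: mounting board, 150 x 190 x 6 mm, lying on the infeed table left of the console. Origin at the centre of its underside.
- tape_roll: Bystander: roll of tape lying flat on the console behind the selector, 60 mm across, 19 mm high. Origin at the centre of its underside.
- squeegee: Bystander: white felt-edged squeegee, about 50 x 95 x 10 mm, lying on the console's front edge before the buttons. Origin at its underside.
- glue_bottle: Bystander on the bench right of the machine: white bottle, 56 mm across, 150 mm high. Origin at the centre of its underside.
- pencil_cup: Bystander on the bench right of the machine: steel cup with pencils, 76 mm across, 172 mm high over all. Origin at the centre of its underside.
- brayer: Bystander on the bench right of the machine: hand roller, 150 mm long, 105 mm wide, 35 mm high. Origin at its underside.

How it is judged:
By the outcome, as a careful person would: the job done as asked, in the order asked, and still so for the second after the job is handed in, with the robot touching nothing.
It also fails if it takes over 64 s, if anything falls off the work surface, if the arm or the gripper's body presses on something with over 40 N, if the wrist force passes 120 N, or if a joint passes its speed limit or range.

## Robot

A 6-joint arm with a two-finger parallel gripper is mounted at the origin on the work surface. World frame = base frame: x ahead of the robot, y to its left, z up, the work surface at z = 0. Lengths are in mm, angles in rad, forces in N, time in s.
With the tool pointing down it reaches from about 400 to 925 mm from the base axis. Payload 12.5 kg.
Tool frame: the origin (TCP) lies midway between the tips of the shut fingers; the grasp point (between the pads) lies 19 mm behind it (r.tcp_to_grasp is the distance from the TCP to the grasp point, in mm); x points along the fingers, y is the direction in which the jaws open and shut, and the axes are right-handed (so a half turn about x gives the same grasp; the last joint's range is limited). The gripper opens to 95 mm and grips with 3 to 60 N. Pads are 20 mm wide; open, the fingers measure 119 mm over their backs; the gripper's body (75 mm by 180 mm) begins 59 mm behind the grasp point.
Start: joints at [-1.229, 0.491, 1.559, -0, 1.092, -0.106], TCP at [270.639, -563.384, 214.661] pointing down, gripper open.
Joint ranges: [-3.1, 3.1], [-0.84, 2.19], [0.05, 2.79], [-1.13, 4.28], [0.06, 2.93], [-2.69, 2.69]. Speed limits (rad/s): [2.22, 2.22, 2.79, 3.14, 3.14, 3.14].

## Interface

Orientations are given as a 3x3 rotation matrix whose columns are the frame's x, y, z axes.
In Python, from rig import r gives the robot as it stands.
- The arm moves only by the shell command python3 -m pendant 'ROWS' [FORCE]. ROWS is JSON, a list of rows, each a list of 3 entries, a list of its own where there are three numbers: the shift along the tool's x, y, z in cm, then the turn, a rotation vector about the tool's x, y, z in degrees, then the finger opening in cm, from 0 to 9.51. In form: [[[dx, dy, dz], [ax, ay, az], claw], ...]. A call has 1 to 12 rows; each row is the pose to reach, as a shift and turn from the pose commanded when the call began, along the tool's axes at that moment; what a row does not reach only later rows make up. A row lasts 1/10 s, in which the tool goes at most 50 mm and 8.59 degrees, less where a joint would pass 70% of its speed; a pose out of reach is approached as far as the arm can. A call with a gripper value outside its range is refused whole. The fingers move at their own pace and stop on an object; FORCE is the grip in N (left out, the last holds). Time passes only in rows, so rows that repeat a pose let the fingers close. It gives the time, the measured TCP pose, the force and the opening at its end, in the units of the state.
- r.observe(): the state, without advancing time (a new reading comes with each control period).
- r.camera(name): name is "scene" or "top" or "wrist"; returns a dict with "img" (420x560x3 uint8, red, green, blue), "fx", "fy", "cx", "cy" (pixels), "dist_coeffs" ([k1, k2, p1, p2, k3] as OpenCV has them; the pictures are not rectified), "world_from_camera" (4x4, takes a point from camera to world coordinates). Camera axes: x right, y down, z forward; pixel columns grow to the right and rows downward; lengths in mm; the calibration is good to about 2 mm. A picture is of the moment at which its call begins. There is no depth.
- r.finish_job(): hands the job in, once; it reports no verdict.
The state is a dict: "time_s": time; "joint_pos": joint angles; "qd": joint speeds; "tau": joint torques, N m; "position": TCP position; "eef_rot": TCP orientation; "force": force on the tool from outside, world axes, zero at the start; "moment": the same for the moment, N m; "gripper_width": finger opening in mm.
Only numpy, scipy, OpenCV 4.12 (cv2) and the standard library are available. Lean on these libraries where they do the work, as an engineer would, in place of code of your own. Each camera call takes 0.05 s, during which the arm holds its last target. There are 200 camera calls.

## Working session

There is one attempt and no reset: what is moved stays moved. The work goes in short steps, Python scripts to look and compute and a shell command to move; the robot and the scene stay as the last step left them, time stands still between calls to the robot, and variables do not carry over. Pictures are saved under pics/ and viewed, about 8 in all and at most 12, crops included, and the job is handed in when it is done.

```bash
ls; mkdir -p pics
python3 - <<'E'
from rig import r
import cv2,numpy as np
s=r.observe();print(s['time_s'],s['position'],np.round(s['eef_rot'],3).tolist(),s['gripper_width'],s['force'])
for n in('scene','top'):
    c=r.camera(n);cv2.imwrite(f'pics/{n}0.png',c['img'][:,:,::-1]);print(n,c['fx'],c['fy'],c['cx'],c['cy'],c['dist_coeffs'],np.round(c['world_from_camera'],3).tolist())
a=cv2.imread('pics/scene0.png');b=cv2.imread('pics/top0.png')
E
```

```text
pics
0.0 [ 270.54162668 -563.12375598  214.05254491] [[-0.0, 0.433, -0.901], [0.001, -0.901, -0.433], [-1.0, -0.001, -0.0]] 95.14601324192164 [-0.33453667 -0.54925719  0.65178248]
scene 395.8554217681481 395.8554217681481 275.71320028875755 206.57653153751963 [-0.00272875  0.          0.          0.          0.        ] [[-0.249, 0.497, -0.831, 1479.837], [0.969, 0.13, -0.212, 151.418], [0.003, -0.858, -0.514, 700.031], [0.0, 0.0, 0.0, 1.0]]
top 401.64528882828796 401.64528882828796 281.1273340928664 203.52598371066395 [0.03766846 0.         0.         0.         0.        ] [[-0.005, -0.996, 0.091, 481.467], [-1.0, 0.004, -0.011, -78.015], [0.011, -0.091, -0.996, 1056.445], [0.0, 0.0, 0.0, 1.0]]
```

View pics/top0.png

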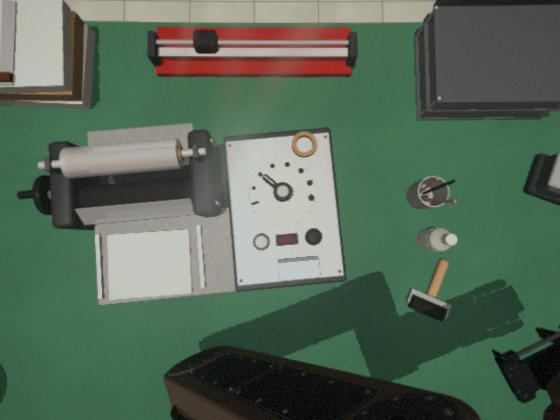

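View pics/scene0.png

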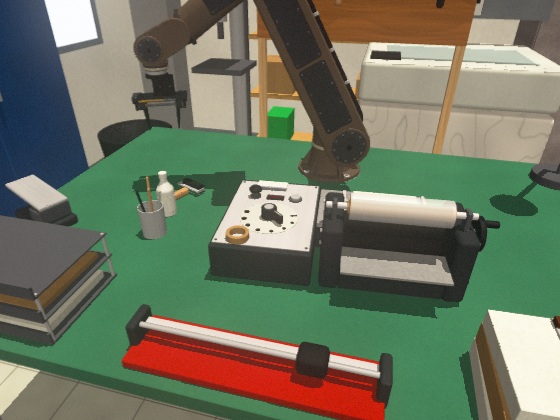

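The top view shows the knob at about (283,192) with its lever pointing up-left to (264,178). The run button is at (261,241), stop at (313,236) and the tape at (304,144). Next I'll zoom in and measure.

```bash
cat > h.py <<'E'
import cv2,numpy as np
def ray(c,uv,z):
    K=np.array([[c['fx'],0,c['cx']],[0,c['fy'],c['cy']],[0,0,1]])
    p=cv2.undistortPoints(np.array(uv,float).reshape(-1,1,2),K,np.array(c['dist_coeffs'],float)).reshape(-1,2)
    T=np.array(c['world_from_camera']);d=np.c_[p,np.ones(len(p))]@T[:3,:3].T
    return T[:3,3]+d*((z-T[2,3])/d[:,2])[:,None]
def proj(c,X):
    T=np.linalg.inv(np.array(c['world_from_camera']));K=np.array([[c['fx'],0,c['cx']],[0,c['fy'],c['cy']],[0,0,1]])
    return cv2.projectPoints(np.array(X,float).reshape(-1,3),cv2.Rodrigues(T[:3,:3])[0],T[:3,3],K,np.array(c['dist_coeffs'],float))[0].reshape(-1,2)
E
python3 - <<'E'
from rig import r
from h import *
c=r.camera('top');im=c['img'][:,:,::-1].copy()
cv2.imwrite('pics/top1.png',cv2.resize(im[120:300,215:350],None,fx=4.4,fy=3.3*4.4/3.3,interpolation=cv2.INTER_CUBIC)[:600] if 0 else cv2.resize(im[125:275,220:350],None,fx=4,fy=4,interpolation=cv2.INTER_CUBIC))
g=im[125:275,220:350].min(2)
n,l,st,ce=cv2.connectedComponentsWithStats((g<120).astype(np.uint8))
for i in range(1,n):
    if 4<st[i,4]<600: print(np.round(ce[i]+[220,125],1),st[i,4],np.round(ray(c,ce[i]+[220,125],112)[0,:2],1))
E
```

```text
[286.7 164. ] 18 [ 662.3 -102.4]
[272.  165.5] 12 [658.8 -67.4]
[300.4 170.1] 19 [ 647.5 -135. ]
[278.4 188.2] 275 [604.4 -82.3]
[309.3 182.4] 23 [ 617.9 -155.9]
[253.1 187.9] 8 [605.3 -22.6]
[311.  197.5] 26 [ 581.9 -159.5]
[254.5 202.5] 12 [570.5 -25.9]
[313.1 236.3] 224 [ 490.4 -163.3]
[261.6 241.3] 59 [479.4 -42.5]
[286.5 239.2] 235 [ 484.  -100.8]
```

View pics/top1.png

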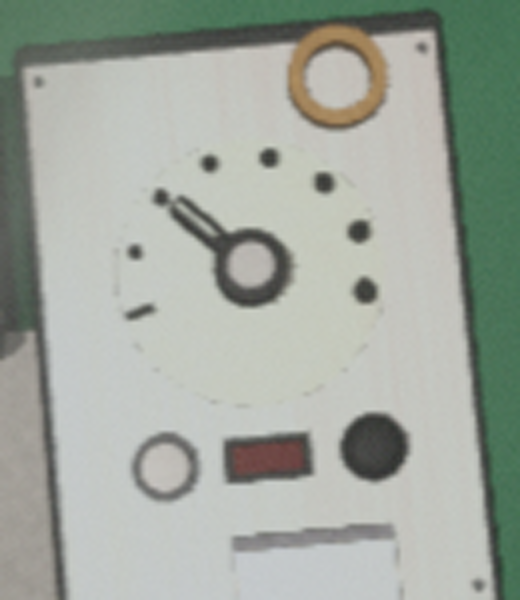

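The lever points at dot 2, the second dot after the OFF bar at (140,312) in the crop, so three clicks are needed. Next I'll fit the scale circle to get the axis and yaw.

```bash
python3 - <<'E'
from h import *
from scipy.optimize import least_squares
P=np.array([[605.3,-22.6],[658.8,-67.4],[662.3,-102.4],[647.5,-135],[617.9,-155.9],[581.9,-159.5]]);k=np.array([1,3,4,5,6,7])
def f(p):
    a=np.radians(105-30*k)+p[2];return (p[:2]+69*np.c_[np.cos(a),np.sin(a)]-P).ravel()
s=least_squares(f,[585,-92,0]);print(s.x,np.degrees(s.x[2]),np.round(s.fun,1))
E
python3 - <<'E'
from rig import r
from h import *
c=r.camera('top')
print('run',ray(c,[[261.2,241.2]],120),'stop',ray(c,[[313.1,236.3]],140),'axis hub',ray(c,[[282.7,191.5]],146),'lever tip mark',ray(c,[[265.5,176]],146))
E
```

```text
[ 5.93972857e+02 -9.10930518e+01  9.36217250e-02] 5.364129713916669 [ 0.2 -0.5 -0.1  0.3 -0.3 -0.2 -0.4 -0.1  0.1  0.1  0.5  0.4]
run [[479.54517952 -41.94938889 120.        ]] stop [[ 490.0971741  -160.75667497  140.        ]] axis hub [[592.27241957 -92.04262499 146.        ]] lever tip mark [[628.14113727 -52.85516279 146.        ]]
```

Axis is at about (594,-91), laminator yaw 5.4°, and the fit residuals are within 0.5 mm. Now I'll close the fingers and move above the start point on the counter-clockwise side of the lever.

```bash
python3 -m pendant '[[[-4.6,-3,-5],[-8,0,0],0],[[-4.6,-6,-10],[-16,0,0],0],[[-4.6,-9,-14.5],[-24,0,0],0],[[-4.6,-12,-19],[-32,0,0],0],[[-4.6,-15,-24],[-40,0,0],0],[[-4.6,-18,-29],[-48,0,0],0],[[-4.6,-20,-32],[-56,0,0],0],[[-4.6,-23,-37],[-64,0,0],0],[[-4.6,-26,-42],[-72,0,0],0],[[-4.6,-29,-46.7],[-80,0,0],0],[[-4.6,-31,-50],[-86,0,0],0],[[-4.6,-32.7,-52.7],[-92,0,0],0]]' 20
python3 -m pendant '[[[0,0,0],[0,0,0],0],[[0,0,0],[0,0,0],0]]'
python3 - <<'E'
from rig import r
from h import *
s=r.observe();print(s['time_s'],s['position'],np.round(s['eef_rot'],3).tolist(),s['gripper_width'],s['force'])
c=r.camera('wrist');cv2.imwrite('pics/w1.png',c['img'][:,:,::-1])
print(proj(c,[[594,-91,112],[480,-42,123],[490,-161,148],s['position']]),np.round(c['world_from_camera'],2).tolist())
E
```

```text
time_s: 1.4
position: [587.7, -65.5, 260.7]
eef_rot: [[0.0, 0.884, 0.468], [-0.0, 0.468, -0.884], [-1.0, 0.0, 0.0]]
force: [0.7, -0.7, -0.1]
gripper_width: 4.5
time_s: 1.6
position: [586.9, -66.5, 260.1]
eef_rot: [[-0.001, 0.885, 0.466], [-0.0, 0.466, -0.885], [-1.0, -0.001, -0.0]]
force: [-0.8, -1.2, 0.1]
gripper_width: 0.6
1.6 [586.9353074  -66.54465079 260.14508956] [[-0.001, 0.885, 0.466], [-0.0, 0.466, -0.885], [-1.0, -0.001, -0.0]] 0.5580548073824063 [-0.76473102 -1.21618748  0.14053881]
[[274.6927195  218.45047327]
 [192.8255542  126.80015181]
 [147.33927279 242.99778442]
 [278.509551   256.509887  ]] [[0.88, 0.45, 0.13, 550.66], [0.47, -0.85, -0.25, 4.95], [-0.0, 0.28, -0.96, 429.47], [0.0, 0.0, 0.0, 1.0]]
```

View pics/w1.png

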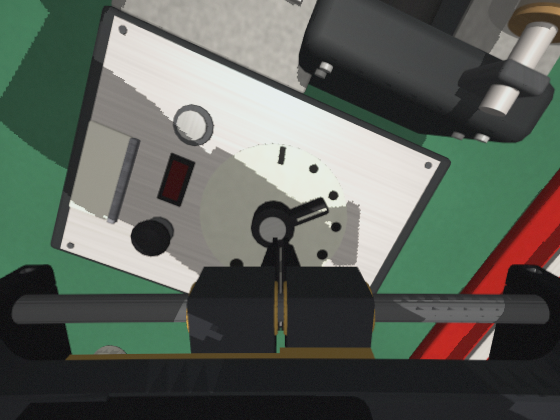

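The wrist view confirms it. The axis projects to (275,218) under the hub, the run button to (193,126), and the lever lies at dot 2. Shifting and lowering beside the lever.

```bash
python3 -m pendant '[[[0,2.7,-1.8],[0,0,0],0],[[3,2.7,-1.8],[0,0,0],0],[[6,2.7,-1.8],[0,0,0],0],[[9,2.7,-1.8],[0,0,0],0],[[11,2.7,-1.8],[0,0,0],0],[[12,2.7,-1.8],[0,0,0],0],[[12.7,2.7,-1.8],[0,0,0],0],[[13.2,2.7,-1.8],[0,0,0],0],[[13.2,2.7,-1.8],[0,0,0],0],[[13.2,2.7,-1.8],[0,0,0],0]]'
python3 - <<'E'
from rig import r
from h import *
s=r.observe();print(s['time_s'],s['position'],s['force'])
c=r.camera('wrist');cv2.imwrite('pics/w2.png',c['img'][:,:,::-1])
p=s['position'][:2];R=s['eef_rot'];ty=R[:2,1];tz=R[:2,2]
# lever-angle path: tool rotates half of lever, contact flat-ish
A=np.array([594,-91.])
for d in [2,2.25,2.5,2.75,3,3.25,3.5,3.75,4,4.25,4.5,4.7]:
    th=np.radians(105-30*d+5.4);psi=np.radians(28-15*(d-2))
    u=np.array([np.cos(th),np.sin(th)]);t=np.array([-u[1],u[0]])
    b=th-psi;off=6.5+10*abs(np.cos(b))+12*abs(np.sin(b))
    q=A+46*u+off*t-p
    print(d,'dy %.2f dz %.2f cm turn %.1f'%(q@ty/10,q@tz/10,15*(d-2)))
E
```

```text
time_s: 2.65
position: [602.7, -39.2, 129.3]
eef_rot: [[0.001, 0.886, 0.464], [-0.0, 0.464, -0.886], [-1.0, 0.001, 0.001]]
force: [0.4, -1.0, -0.6]
gripper_width: 0.3
2.65 [602.71336013 -39.15392916 129.3413378 ] [ 0.44684194 -1.03784349 -0.63679889]
2 dy 0.28 dz 0.54 cm turn 0.0
2.25 dy 0.74 dz 1.07 cm turn 3.8
2.5 dy 1.12 dz 1.66 cm turn 7.5
2.75 dy 1.41 dz 2.30 cm turn 11.2
3 dy 1.61 dz 2.99 cm turn 15.0
3.25 dy 1.71 dz 3.69 cm turn 18.8
3.5 dy 1.71 dz 4.40 cm turn 22.5
3.75 dy 1.67 dz 4.97 cm turn 26.2
4 dy 1.57 dz 5.54 cm turn 30.0
4.25 dy 1.40 dz 6.10 cm turn 33.8
4.5 dy 1.16 dz 6.64 cm turn 37.5
4.7 dy 0.92 dz 7.06 cm turn 40.5
```

View pics/w2.png

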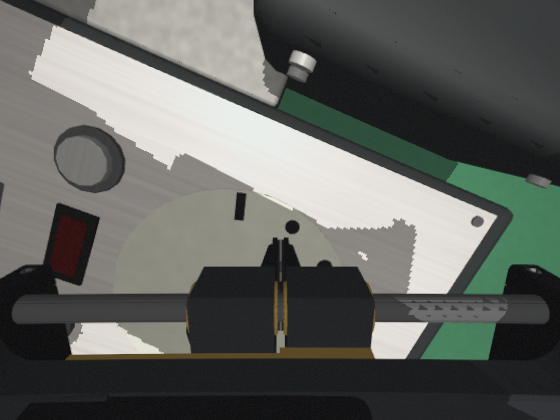

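The fingertip is between dot 1 at (292,227) and the lever. First click, slowly.

```bash
python3 -m pendant '[[[0,0.3,0.5],[0,0,0],0],[[0,0.4,0.7],[1,0,0],0],[[0,0.6,0.9],[2.5,0,0],0],[[0,0.75,1.1],[4,0,0],0],[[0,0.87,1.25],[5,0,0],0],[[0,1,1.45],[6,0,0],0]]'
python3 -m pendant '[[[0,0.07,0.13],[1,0,0],0],[[0,0.14,0.26],[2,0,0],0]]'
python3 - <<'E'
from rig import r
from h import *
s=r.observe();print(s['time_s'],s['position'],s['force'])
c=r.camera('top');cv2.imwrite('pics/t2.png',cv2.resize(c['img'][125:275,220:350,::-1],None,fx=3,fy=3,interpolation=cv2.INTER_CUBIC))
c=r.camera('scene');cv2.imwrite('pics/s2.png',cv2.resize(c['img'][160:260,200:340,::-1],None,fx=3,fy=3,interpolation=cv2.INTER_CUBIC))
a=cv2.imread('pics/t2.png');b=cv2.imread('pics/s2.png');o=np.zeros((450,810,3),np.uint8);o[:,:390]=a;o[:300,390:]=b;cv2.imwrite('pics/m2.png',o[:,:800])
E
```

```text
time_s: 3.3
position: [618.0, -47.3, 128.5]
eef_rot: [[-0.0, 0.93, 0.368], [-0.0, 0.368, -0.93], [-1.0, -0.0, 0.0]]
force: [-2.9, 0.1, -0.2]
gripper_width: 0.6
time_s: 3.5
position: [620.5, -49.2, 128.5]
eef_rot: [[0.0, 0.942, 0.335], [-0.0, 0.335, -0.942], [-1.0, 0.0, 0.0]]
force: [-0.8, 0.3, 0.7]
gripper_width: 0.4
3.5 [620.48582934 -49.23696335 128.50022212] [-0.78812761  0.32294774  0.72341842]
```

View pics/m2.png

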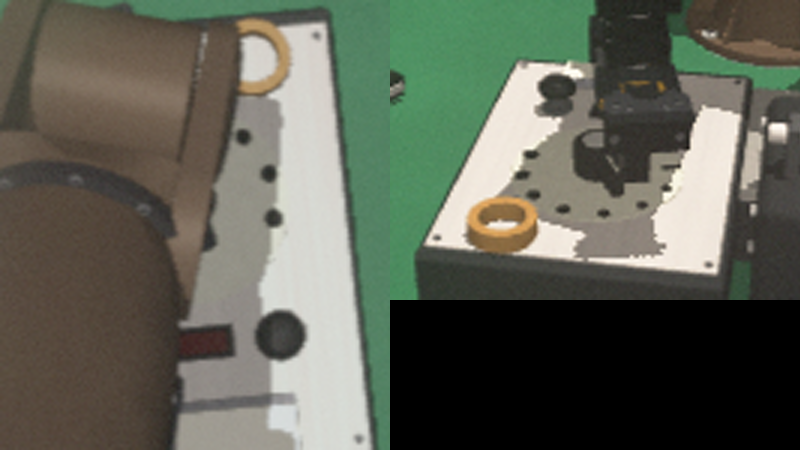

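Run:
```python
from rig import r
from h import *
c=r.camera('scene')
for d in (2,2.5,3,3.5):
    th=np.radians(110.4-30*d);u=np.array([np.cos(th),np.sin(th)])
    X=[[594+58*u[0],-91+58*u[1],z] for z in(146,120)]
    print(d,((proj(c,X)-[200,160])*3+[390,0]).round().tolist())
s=r.observe();p=s['position'][:2];R=s['eef_rot'];ty=R[:2,1];tz=R[:2,2]
print(np.degrees(np.arctan2(ty[1],ty[0])))
A=np.array([594,-91.]);psi0=np.degrees(np.arctan2(ty[1],ty[0]))
for d in np.arange(2.5,4.8,.25):
    th=np.radians(110.4-30*d);psi=np.radians(28-15*(d-2))
    u=np.array([np.cos(th),np.sin(th)]);t=np.array([-u[1],u[0]])
    b=th-psi;off=6.5+10*abs(np.cos(b))+12*abs(np.sin(b))
    q=A+46*u+off*t-p
    print(d,'dy %.2f dz %.2f turn %.1f'%(q@ty/10,q@tz/10,psi0-np.degrees(psi)))
```

```text
2 [[638.0, 172.0], [638.0, 197.0]]
2.5 [[623.0, 176.0], [623.0, 201.0]]
3 [[606.0, 178.0], [606.0, 203.0]]
3.5 [[588.0, 178.0], [588.0, 203.0]]
19.64449895538892
2.5 dy -0.01 dz -0.07 turn -0.9
2.75 dy 0.37 dz 0.53 turn 2.9
3.0 dy 0.67 dz 1.17 turn 6.6
3.25 dy 0.86 dz 1.86 turn 10.4
3.5 dy 0.95 dz 2.56 turn 14.1
3.75 dy 1.00 dz 3.13 turn 17.9
4.0 dy 0.98 dz 3.71 turn 21.6
4.25 dy 0.89 dz 4.29 turn 25.4
4.5 dy 0.73 dz 4.86 turn 29.1
4.75 dy 0.50 dz 5.42 turn 32.9
```

```bash
P="python3 -m pendant"; f(){ grep -E 'position|force'; }
python3 -m pendant '[[[0,0.2,0.26],[1,0,0],0],[[0,0.37,0.53],[3,0,0],0]]' | f
python3 -m pendant '[[[0,0.15,0.32],[2,0,0],0],[[0,0.27,0.6],[4,0,0],0]]' | f
python3 -m pendant '[[[0,0.12,0.22],[1,0,0],0],[[0,0.2,0.42],[2,0,0],0]]' | f
python3 -m pendant '[[[0,0.06,0.2],[1,0,0],0],[[0,0.08,0.4],[2,0,0],0]]' | f
python3 - <<'E'
from rig import r
from h import *
c=r.camera('scene');cv2.imwrite('pics/s3.png',cv2.resize(c['img'][160:260,200:340,::-1],None,fx=5,fy=5,interpolation=cv2.INTER_CUBIC))
for d in (3,3.5,4):
    th=np.radians(110.4-30*d);u=np.array([np.cos(th),np.sin(th)])
    print(d,((proj(c,[[594+58*u[0],-91+58*u[1],146]])-[200,160])*5).round().tolist())
s=r.observe();p=s['position'][:2];R=s['eef_rot'];ty=R[:2,1];tz=R[:2,2]
A=np.array([594,-91.]);psi0=np.degrees(np.arctan2(ty[1],ty[0]))
for d in np.arange(3.25,4.8,.25):
    th=np.radians(110.4-30*d);psi=np.radians(28-15*(d-2))
    u=np.array([np.cos(th),np.sin(th)]);t=np.array([-u[1],u[0]])
    b=th-psi;off=6.5+10*abs(np.cos(b))+12*abs(np.sin(b))
    q=A+46*u+off*t-p
    print(d,'dy %.2f dz %.2f turn %.1f'%(q@ty/10,q@tz/10,psi0-np.degrees(psi)))
E
```

```text
position: [625.7, -52.9, 128.6]
force: [-0.1, -0.2, 0.8]
position: [630.3, -58.1, 128.7]
force: [0.7, 0.6, 0.2]
position: [632.5, -61.3, 128.6]
force: [-3.4, 3.5, 2.9]
position: [634.4, -65.3, 128.6]
force: [-0.7, 2.7, 0.9]
3 [[359.0, 297.0]]
3.5 [[330.0, 297.0]]
4 [[302.0, 292.0]]
3.25 dy 0.06 dz -0.17 turn -0.7
3.5 dy 0.29 dz 0.50 turn 3.0
3.75 dy 0.44 dz 1.05 turn 6.8
4.0 dy 0.54 dz 1.62 turn 10.5
4.25 dy 0.56 dz 2.21 turn 14.3
4.5 dy 0.51 dz 2.80 turn 18.0
4.75 dy 0.39 dz 3.39 turn 21.8
```

View pics/s3.png

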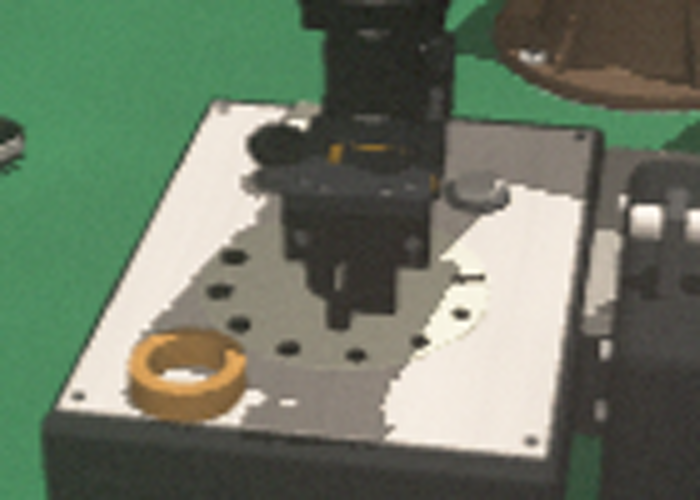

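The lever end is at about (340,318), a bit past dot 3, so one click is done and the second is under way. Continuing.

```bash
f(){ grep -E 'position|force'; }
python3 -m pendant '[[[0,0.12,0.2],[1,0,0],0],[[0,0.2,0.35],[2,0,0],0]]' | f
python3 -m pendant '[[[0,0.06,0.16],[1,0,0],0],[[0,0.12,0.32],[2,0,0],0]]' | f
python3 -m pendant '[[[0,0.07,0.2],[1,0,0],0],[[0,0.12,0.4],[2.5,0,0],0]]' | f
python3 -m pendant '[[[0,0.05,0.2],[1,0,0],0],[[0,0.1,0.4],[2.5,0,0],0]]' | f
python3 - <<'E'
from rig import r
from h import *
c=r.camera('scene');cv2.imwrite('pics/s4.png',cv2.resize(c['img'][160:260,200:340,::-1],None,fx=5,fy=5,interpolation=cv2.INTER_CUBIC))
for d in (3.5,4,4.5,5):
    th=np.radians(110.4-30*d);u=np.array([np.cos(th),np.sin(th)])
    print(d,((proj(c,[[594+58*u[0],-91+58*u[1],146]])-[200,160])*5).round().tolist())
s=r.observe();p=s['position'][:2];R=s['eef_rot'];ty=R[:2,1];tz=R[:2,2]
A=np.array([594,-91.]);psi0=np.degrees(np.arctan2(ty[1],ty[0]))
for d in np.arange(3.75,4.9,.25):
    th=np.radians(110.4-30*d);psi=np.radians(28-15*(d-2))
    u=np.array([np.cos(th),np.sin(th)]);t=np.array([-u[1],u[0]])
    b=th-psi;off=6.5+10*abs(np.cos(b))+12*abs(np.sin(b))
    q=A+46*u+off*t-p
    print(d,'dy %.2f dz %.2f turn %.1f'%(q@ty/10,q@tz/10,psi0-np.degrees(psi)))
E
```

```text
position: [636.9, -68.6, 128.6]
force: [-1.4, 0.6, -0.1]
position: [638.4, -71.7, 128.6]
force: [-0.9, -0.4, 0.2]
position: [640.0, -75.6, 128.6]
force: [-0.5, 1.2, 0.4]
position: [641.2, -79.7, 128.7]
force: [0.1, 0.2, 0.0]
3.5 [[330.0, 297.0]]
4 [[302.0, 292.0]]
4.5 [[278.0, 284.0]]
5 [[259.0, 273.0]]
3.75 dy -0.07 dz -0.45 turn -2.3
4.0 dy 0.11 dz 0.10 turn 1.4
4.25 dy 0.22 dz 0.68 turn 5.2
4.5 dy 0.27 dz 1.27 turn 8.9
4.75 dy 0.24 dz 1.87 turn 12.7
```

View pics/s4.png

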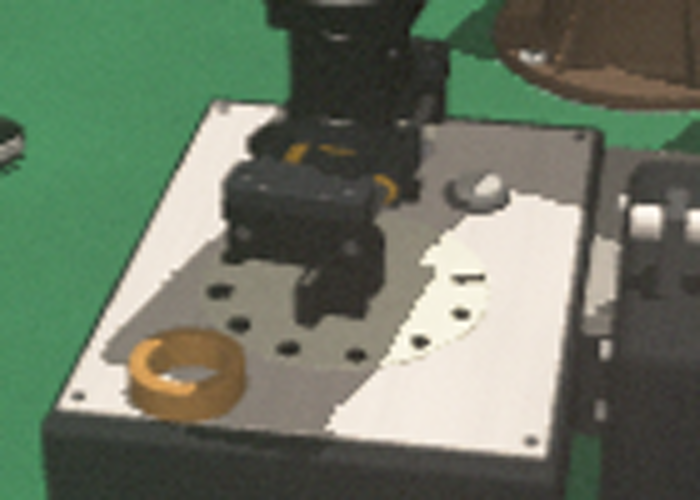

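The lever end is at about (308,312), so it is at dot 4. Third click, watching the force for the snap.

```bash
f(){ grep -E 'position|force'; }
python3 -m pendant '[[[0,0.1,0.25],[2,0,0],0],[[0,0.18,0.5],[4,0,0],0]]' | f
python3 -m pendant '[[[0,0.03,0.15],[1,0,0],0],[[0,0.05,0.3],[2,0,0],0]]' | f
python3 -m pendant '[[[0,0.02,0.15],[1,0,0],0],[[0,0.02,0.3],[2,0,0],0]]' | f
python3 -m pendant '[[[0,0,0.1],[1,0,0],0],[[0,0,0.2],[2,0,0],0]]' | f
python3 - <<'E'
from rig import r
from h import *
c=r.camera('scene');cv2.imwrite('pics/s5.png',cv2.resize(c['img'][160:260,200:340,::-1],None,fx=5,fy=5,interpolation=cv2.INTER_CUBIC))
s=r.observe();print(s['position'],s['force'],s['time_s'])
E
```

```text
position: [642.6, -84.1, 128.7]
force: [-2.5, 6.3, 1.5]
position: [642.8, -86.7, 128.7]
force: [-1.6, 4.8, 2.4]
position: [642.8, -90.0, 128.7]
force: [-1.2, 3.9, 2.1]
position: [642.7, -92.4, 128.7]
force: [-0.9, 2.0, 0.4]
[642.69349119 -92.64406375 128.67046068] [-1.0907716   1.61885619 -0.35842002] 6.2
```

View pics/s5.png

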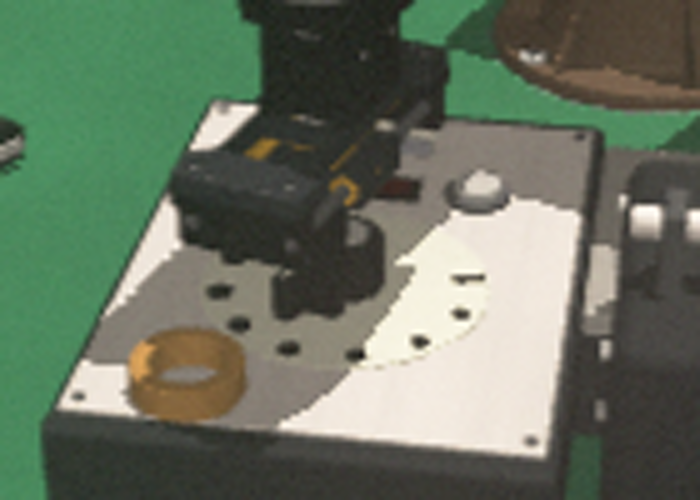

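The lever end is at about (283,302), near half-way, and the force is falling. A few mm more.

```bash
f(){ grep -E 'position|force'; }
python3 -m pendant '[[[0,-0.04,0.15],[1,0,0],0],[[0,-0.07,0.3],[2,0,0],0]]' | f
python3 -m pendant '[[[0,-0.04,0.15],[1,0,0],0],[[0,-0.04,0.15],[1,0,0],0],[[0,-0.04,0.15],[1,0,0],0]]' | f
python3 - <<'E'
from rig import r
from h import *
c=r.camera('scene');cv2.imwrite('pics/s6.png',cv2.resize(c['img'][160:260,200:340,::-1],None,fx=5,fy=5,interpolation=cv2.INTER_CUBIC))
s=r.observe();print(s['position'],s['force'],s['time_s'])
E
```

```text
position: [641.9, -95.5, 128.8]
force: [3.4, 0.9, 0.1]
position: [640.4, -96.8, 128.5]
force: [0.5, -1.1, -0.2]
[640.40022398 -96.72894117 128.50342341] [-0.77331864 -0.47746293 -0.22581287] 6.75
```

View pics/s6.png

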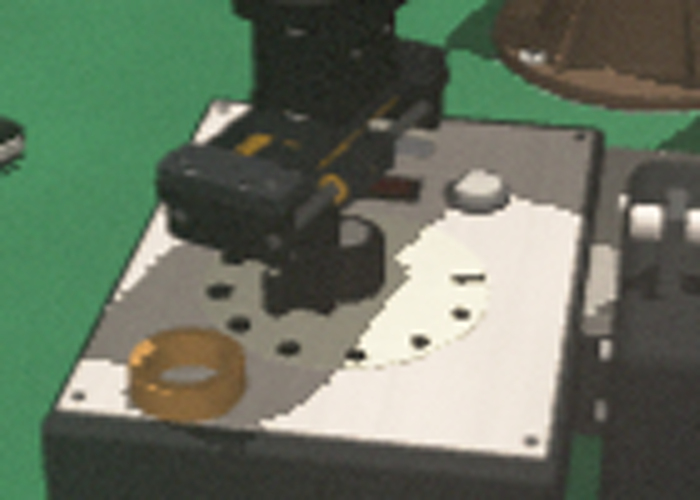

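The force dropped and reversed, so the lever snapped and its end is now at about (268,297). Backing off and rising.

```bash
python3 -m pendant '[[[0,0.2,-0.8],[0,0,0],0],[[0,0.3,-1.2],[0,0,0],0],[[-2,0.3,-1.2],[0,0,0],0],[[-6,0.3,-1.2],[0,0,0],0],[[-8,0.3,-1.2],[0,0,0],0],[[-8,0.3,-1.2],[0,0,0],0]]'
python3 - <<'E'
from rig import r
from h import *
s=r.observe();R=s['eef_rot'];q=np.array([480,-42])-s['position'][:2];print('to run dy,dz cm',q@R[:2,1]/10,q@R[:2,2]/10,s['position'])
E
```

```text
time_s: 7.35
position: [647.5, -85.3, 211.8]
eef_rot: [[0.005, 0.973, -0.23], [-0.001, -0.23, -0.973], [-1.0, 0.005, 0.0]]
force: [0.4, 0.3, 0.1]
gripper_width: 0.6
to run dy,dz cm -17.300337489959155 -0.3535014644721216 [647.54442641 -85.27013087 211.75574919]
```

```bash
python3 -m pendant '[[[0,-4,-0.1],[0,0,0],0],[[0,-8,-0.2],[0,0,0],0],[[0,-12,-0.3],[0,0,0],0],[[0,-15.5,-0.3],[0,0,0],0],[[0,-17.3,-0.4],[0,0,0],0],[[0,-17.3,-0.4],[0,0,0],0],[[0,-17.3,-0.4],[0,0,0],0]]'
python3 - <<'E'
from rig import r
from h import *
s=r.observe();R=s['eef_rot'];print(s['position'],s['force'])
w=r.camera('wrist');t=r.camera('top');c=r.camera('scene')
print('run px wrist',proj(w,[[480,-42,123]]),'tip px',proj(w,[s['position']]))
o=np.zeros((600,800,3),np.uint8);o[:300,:400]=cv2.resize(w['img'],(400,300));o[300:,:420]=cv2.resize(c['img'][160:260,200:340],(420,300),interpolation=cv2.INTER_CUBIC);o[:450,420:800]=cv2.resize(t['img'][125:275,220:347],(380,450),interpolation=cv2.INTER_CUBIC)
cv2.imwrite('pics/m7.png',o[:,:,::-1])
q=np.array([480,-42])-s['position'][:2];print(q@R[:2,1]/10,q@R[:2,2]/10)
E
```

```text
time_s: 8.05
position: [479.5, -41.7, 208.4]
eef_rot: [[0.0, 0.973, -0.231], [-0.0, -0.231, -0.973], [-1.0, 0.0, 0.0]]
force: [0.3, -0.0, 0.1]
gripper_width: 0.6
[479.53877251 -41.7269056  208.42239298] [ 0.29927382 -0.04720991  0.1397819 ]
run px wrist [[280.36092627 214.57606246]] tip px [[279.58662834 257.2900917 ]]
0.05117593003560096 0.015941687300688297
```

View pics/m7.png

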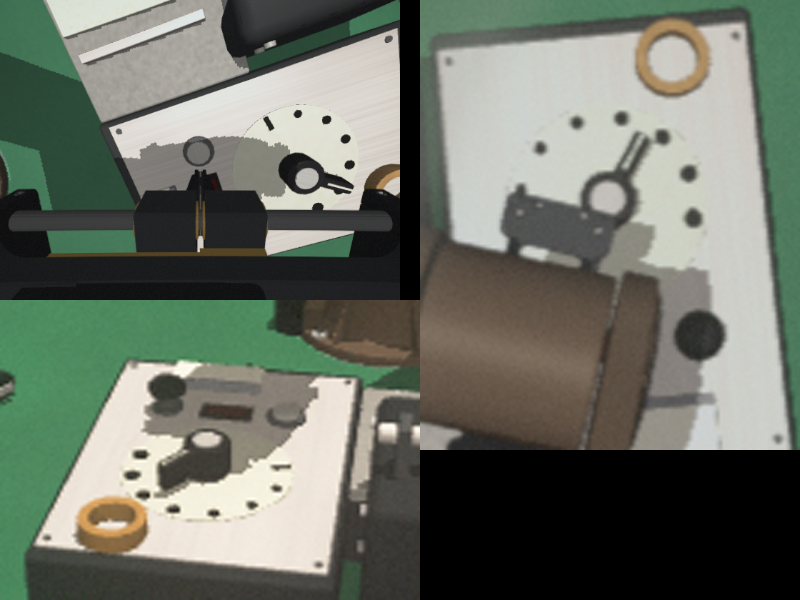

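The top crop shows the lever end at (645,140) pointing about at dot 5 (662,137). The wrist view has the tip lined up under the run button at (198,152). Before pressing I'll measure the lever angle numerically.

```bash
cat > ang.py <<'E'
from rig import r
from h import *
def meas(n):
    c=r.camera(n);im=c['img'];g=cv2.cvtColor(im,cv2.COLOR_RGB2GRAY)
    # rectified view of the lever-top plane z=146, 4 px/mm, polar about axis
    A=np.array([594,-91.]);th=np.radians(np.arange(-90,115,1.));out=[]
    for rr in range(34,57,2):
        X=np.c_[A[0]+rr*np.cos(th),A[1]+rr*np.sin(th),np.full(len(th),146.)]
        p=proj(c,X).astype(np.float32)
        out.append(cv2.remap(g,p[:,:1],p[:,1:],cv2.INTER_LINEAR)[:,0])
    m=np.mean(out,0);i=np.where(m<np.percentile(m,50)-35)[0]
    k=np.argsort(m)[:12]
    w=np.clip(np.median(m)-m-25,0,None)
    print(n,'centroid',(w*np.degrees(th)).sum()/w.sum());print([(int(np.degrees(th[j]).round()),int(m[j])) for j in range(20,95,3)])
meas('top');meas('scene')
E
python3 ang.py
```

```text
top centroid 53.61287711026978
[(-70, 206), (-67, 206), (-64, 206), (-61, 206), (-58, 207), (-55, 207), (-52, 207), (-49, 205), (-46, 197), (-43, 174), (-40, 132), (-37, 96), (-34, 91), (-31, 136), (-28, 150), (-25, 113), (-22, 132), (-19, 182), (-16, 202), (-13, 207), (-10, 206), (-7, 206), (-4, 206), (-1, 207), (2, 207)]
scene centroid -2.0669704572218524
[(-70, 236), (-67, 236), (-64, 235), (-61, 233), (-58, 234), (-55, 233), (-52, 227), (-49, 207), (-46, 180), (-43, 154), (-40, 136), (-37, 112), (-34, 83), (-31, 68), (-28, 63), (-25, 61), (-22, 61), (-19, 61), (-16, 60), (-13, 60), (-10, 61), (-7, 61), (-4, 61), (-1, 62), (2, 62)]
```

Run:
```python
from rig import r
from h import *
c=r.camera('top')
def prof(g,lo,hi,A,z=146):
    th=np.radians(np.arange(lo,hi,1.));o=[]
    for rr in range(34,57,2):
        p=proj(c,np.c_[A[0]+rr*np.cos(th),A[1]+rr*np.sin(th),np.full(len(th),z)]).astype(np.float32)
        o.append(cv2.remap(g,p[:,:1],p[:,1:],cv2.INTER_LINEAR)[:,0])
    m=np.mean(o,0);w=np.clip(180-m,0,None);
    return (w*np.degrees(th)).sum()/w.sum()
g0=cv2.imread('pics/top0.png',0);g1=cv2.cvtColor(c['img'],cv2.COLOR_RGB2GRAY)
for A in((594,-91),(592,-91),(592,-93),(594,-93),(596,-91)):
    print(A,prof(g0,25,75,A),prof(g1,-60,-8,A))
o=np.zeros((600,800,3),np.uint8)
cv2.imwrite('pics/t8.png',cv2.resize(c['img'][150:220,240:330,::-1],(720,560),interpolation=cv2.INTER_CUBIC))
print(r.observe()['time_s'])
```

```text
(594, -91) 51.80316685442484 -31.84578053383661
(592, -91) 49.82089644132497 -30.52755278183509
(592, -93) 51.50859398724568 -28.336411079887597
(594, -93) 53.49510583629023 -29.711976336245442
(596, -91) 53.87354473531871 -33.36706821683709
8.35
```

The lever has only swung about 82° of the 90°, so it sits at roughly dot 4.75, right where the finger left it, and isn't seated. I'll go back and nudge it into the notch before pressing run.

```bash
python3 -m pendant '[[[0,4,0.3],[5,0,0],0],[[0,8,0.5],[10,0,0],0],[[0,12,0.8],[15,0,0],0],[[0,15.5,1],[20,0,0],0],[[0,17.5,1.1],[20,0,0],0],[[0,17.5,1.1],[20,0,0],0],[[3,17.5,1.1],[20,0,0],0],[[6,17.5,1.1],[20,0,0],0],[[7.5,17.5,1.1],[20,0,0],0],[[8,17.5,1.1],[20,0,0],0],[[8,17.5,1.1],[20,0,0],0]]'
python3 - <<'E'
from rig import r
from h import *
s=r.observe();R=s['eef_rot'];p=s['position'][:2];psi=np.arctan2(R[1,1],R[0,1]);print(p,np.degrees(psi))
A=np.array([594,-91.])
for a in(-28,-32,-36,-40,-44):
    th=np.radians(a);u=np.array([np.cos(th),np.sin(th)]);t=np.array([-u[1],u[0]]);b=th-psi
    q=A+46*u+(6.5+10*np.cos(b)+12*abs(np.sin(b)))*t-p;print(a,(q@R[:2,1]/10).round(2),(q@R[:2,2]/10).round(2))
E
```

```text
time_s: 9.45
position: [646.6, -92.8, 128.8]
eef_rot: [[-0.0, 0.835, -0.549], [-0.0, -0.549, -0.835], [-1.0, -0.0, 0.0]]
force: [-0.2, 0.5, 0.1]
gripper_width: 0.1
[646.59054858 -92.75491789] -33.33271368167062
-28 -0.07 0.57
-32 0.07 0.96
-36 0.18 1.25
-40 0.29 1.51
-44 0.37 1.77
```

```bash
f(){ grep -E 'position|force'; }
python3 -m pendant '[[[0,0,0.3],[0,0,0],0],[[0,0,0.6],[0,0,0],0],[[0,0.04,0.85],[0,0,0],0],[[0,0.07,0.95],[0,0,0],0]]' | f
python3 -m pendant '[[[0,0.04,0.1],[1,0,0],0],[[0,0.07,0.2],[2,0,0],0]]' | f
python3 -m pendant '[[[0,0.05,0.1],[1,0,0],0],[[0,0.1,0.2],[2,0,0],0]]' | f
python3 -m pendant '[[[0,0.05,0.1],[1,0,0],0],[[0,0.08,0.18],[2,0,0],0],[[0,0.08,0.18],[2,0,0],0]]' | f
cat > ang.py <<'E'
from rig import r
from h import *
c=r.camera('top');g=cv2.cvtColor(c['img'],cv2.COLOR_RGB2GRAY)
th=np.radians(np.arange(-75,0,1.));o=[]
for rr in range(34,57,2):
    p=proj(c,np.c_[594+rr*np.cos(th),-91+rr*np.sin(th),np.full(len(th),146.)]).astype(np.float32)
    o.append(cv2.remap(g,p[:,:1],p[:,1:],cv2.INTER_LINEAR)[:,0])
m=np.mean(o,0);w=np.clip(180-m,0,None);print('lever deg',(w*np.degrees(th)).sum()/w.sum(),np.round(m[::5]))
E
```

```text
position: [642.1, -101.5, 129.3]
force: [0.2, 0.7, 1.2]
position: [641.6, -103.3, 128.7]
force: [0.1, -0.2, -0.4]
position: [641.2, -105.5, 128.6]
force: [0.0, -0.5, -0.6]
position: [640.7, -107.4, 128.6]
force: [-1.0, -0.5, -0.3]
```

There was almost no force, so the lever was already seated or the notch drew it in. Backing off the same way and remeasuring.

```bash
python3 -m pendant '[[[0,0,-0.6],[0,0,0],0],[[0,0,-1.2],[0,0,0],0],[[-3,0,-1.2],[0,0,0],0],[[-7,0,-1.2],[-5,0,0],0],[[-8,0,-1.2],[-10,0,0],0],[[-8,0,-1.2],[-15,0,0],0],[[-8,0,-1.2],[-20,0,0],0],[[-8,0,-1.2],[-26,0,0],0],[[-8,0,-1.2],[-26,0,0],0]]'
python3 - <<'E'
from rig import r
s=r.observe();R=s['eef_rot'];q=[480,-42]-s['position'][:2];print('to run',q@R[:2,1]/10,q@R[:2,2]/10)
E
```

```text
time_s: 11.45
position: [648.6, -97.5, 208.7]
eef_rot: [[0.0, 0.973, -0.229], [-0.0, -0.229, -0.973], [-1.0, 0.0, 0.0]]
force: [0.7, 0.0, -0.6]
gripper_width: 0.5
to run -17.68353644407104 -1.5499681252599466
```

```bash
python3 -m pendant '[[[0,-4,-0.4],[0,0,0],0],[[0,-8,-0.8],[0,0,0],0],[[0,-12,-1.2],[0,0,0],0],[[0,-16,-1.5],[0,0,0],0],[[0,-17.7,-1.5],[0,0,0],0],[[0,-17.7,-1.5],[0,0,0],0],[[0,-17.7,-1.5],[0,0,0],0]]'
python3 ang.py
python3 - <<'E'
from rig import r
from h import *
t=r.camera('top');c=r.camera('scene');w=r.camera('wrist')
o=np.zeros((600,800,3),np.uint8);o[:,:]=0
o[:400,:400]=cv2.resize(t['img'][160:210,260:310],(400,400),interpolation=cv2.INTER_CUBIC)
o[:400,400:]=cv2.resize(c['img'][190:240,240:290],(400,400),interpolation=cv2.INTER_CUBIC)
o[400:,:400]=cv2.resize(w['img'][200:300,360:560],(400,200))
cv2.imwrite('pics/m9.png',o[:,:,::-1])
for d in(4.5,4.75,5,5.25):
    th=np.radians(110.4-30*d);X=[[594+58*np.cos(th),-91+58*np.sin(th),146]]
    print(d,(proj(t,X)-[260,160])*8,(proj(c,X)-[240,190])*8+[400,0],(proj(w,X)-[360,200])*2+[0,400])
E
```

```text
time_s: 12.15
position: [480.5, -42.7, 209.1]
eef_rot: [[0.001, 0.973, -0.232], [-0.0, -0.232, -0.973], [-1.0, 0.002, 0.0]]
force: [0.6, -0.3, 0.1]
gripper_width: 0.4
lever deg -42.988725898404965 [206. 206. 206. 205. 181. 116.  87. 149. 111. 184. 206. 207. 207. 206.
 208.]
4.5 [[261.10373167  63.1336652 ]] [[524.80288208 214.15002536]] [[276.16154549 520.35370039]]
4.75 [[284.47036529  75.47357976]] [[508.49031969 205.6966611 ]] [[267.79599475 536.562902  ]]
5 [[306.03699438  90.72481396]] [[494.6097729  196.21768338]] [[257.41571518 551.8063844 ]]
5.25 [[325.43793206 108.63319355]] [[483.38395299 185.90338666]] [[245.23408117 565.86452762]]
```

View pics/m9.png

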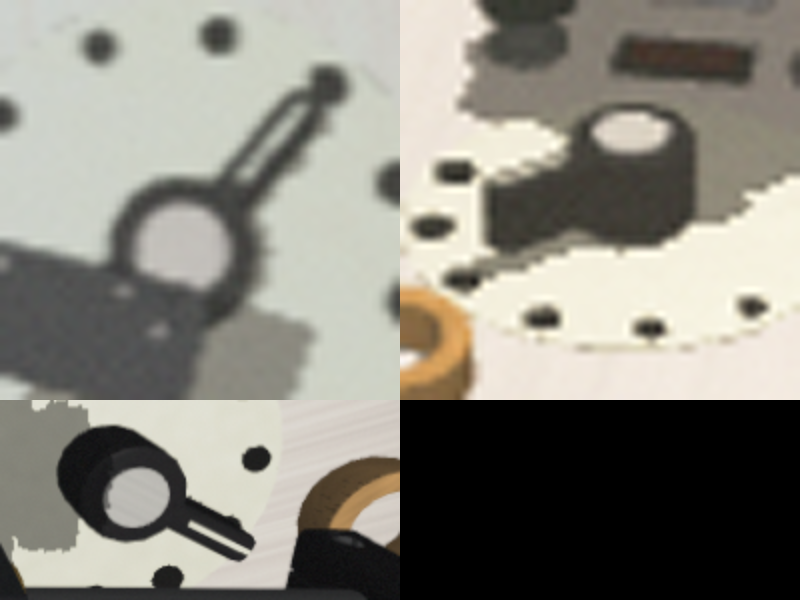

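All three views agree with the dot 5 prediction: top (305,88) against the predicted (306,91), scene about (490,190) against (495,196), and wrist (250,550) against (257,552). The lever is seated, so the nudge was needed. Now pressing run, watching the force.

```bash
f(){ grep -E 'position|force'; }
python3 -m pendant '[[[3,0,0.1],[0,0,0],0],[[6,0,0.1],[0,0,0],0],[[7.5,0,0.1],[0,0,0],0],[[8.2,0,0.1],[0,0,0],0],[[8.2,0,0.1],[0,0,0],0]]' | f
python3 -m pendant '[[[0.2,0,0],[0,0,0],0],[[0.4,0,0],[0,0,0],0],[[0.4,0,0],[0,0,0],0]]' | f
python3 -m pendant '[[[0.15,0,0],[0,0,0],0],[[0.3,0,0],[0,0,0],0],[[0.3,0,0],[0,0,0],0]]' | f
python3 -m pendant '[[[0.1,0,0],[0,0,0],0],[[0.2,0,0],[0,0,0],0],[[0.2,0,0],[0,0,0],0]]' | f
```

```text
position: [479.5, -43.7, 125.9]
force: [0.5, -0.1, 0.1]
position: [479.8, -43.7, 123.1]
force: [0.4, -0.1, 2.2]
position: [479.9, -43.7, 119.8]
force: [1.9, 0.2, 3.4]
position: [479.8, -43.7, 118.2]
force: [1.9, 0.5, 10.6]
```

```bash
f(){ grep -E 'position|force'; }
python3 -m pendant '[[[0.05,0,0],[0,0,0],0],[[0.1,0,0],[0,0,0],0],[[0.1,0,0],[0,0,0],0],[[0.1,0,0],[0,0,0],0]]' | f
python3 -m pendant '[[[-0.5,0,0],[0,0,0],0],[[-1,0,0],[0,0,0],0],[[-3,0,0],[0,0,0],0],[[-6,0,0],[0,0,0],0],[[-9,0,0],[0,0,0],0],[[-9,0,0],[0,0,0],0],[[-9,0,0],[0,0,0],0]]'
python3 ang.py
```

```text
position: [479.9, -43.7, 118.0]
force: [-1.9, 1.3, 23.3]
time_s: 14.85
position: [478.9, -43.5, 206.5]
eef_rot: [[-0.0, 0.973, -0.231], [-0.0, -0.231, -0.973], [-1.0, -0.0, 0.0]]
force: [-0.2, 0.1, -0.1]
gripper_width: 0.6
lever deg -42.98968744032084 [206. 206. 207. 205. 181. 116.  87. 149. 110. 185. 206. 208. 207. 206.
 207.]
```

Run bottomed out: force rose to 23 N with no further travel at z = 118. It was then released, and the lever reading is unchanged at -43.0°. Handing in.

```bash
python3 -c "
from rig import r
print(r.finish_job())"
```

```text
the job is handed in; nothing more can be done
None
```

The selector is at dot 5 and the run button was pressed fully in and released, in that order. I handed the job in at about 15 s; it reports no verdict.

- **Selector:** The lever started at dot 2 and was pushed three clicks clockwise with the shut fingertips. After the third push it measured about 8° short of dot 5, so it had not seated. I went back and nudged it lightly before pressing run. All three camera views then put the lever end at dot 5.
- **Lever angle check:** The numeric reading is -43.0°, against -39.6° expected for dot 5. The 3° gap is probably the dark dot under the lever tip. The reading did not change when run was pressed.
- **Run button:** It took 5 mm of travel and stopped at z = 118 mm. The force there rose to 23 N against its 5 N spring, so it was fully in. I then lifted the tool about 90 mm clear, and the wrist force read zero. I inferred that the button sprang back and did not look at it afterwards.
- **Stop button and loose items:** Nothing was planned near them and no unexpected contact force showed, but I did not check the loose items in a picture afterwards.

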